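# Push the drip tray in under the jar rack

### The arm

A 6-joint arm with a two-finger parallel gripper is mounted at the origin on the work surface. World frame = base frame: x ahead of the robot, y to its left, z up, the work surface at z = 0. Lengths are in m, angles in rad, forces in N, time in s.
With the tool pointing down it reaches from about 0.375 to 0.975 m from the base axis. Payload 3.8 kg.
Tool frame: the origin (TCP) lies midway between the tips of the shut fingers; the grasp point (between the pads) lies 19 mm behind it; z points along the fingers, y is the line along which they close (so a half turn about z gives the same grasp; the last joint's range is limited). The gripper opens to 85 mm and grips with 20 to 120 N. Pads are 22 mm wide; open, the fingers measure 114 mm over their backs; the gripper's body (76 mm by 85 mm) begins 54 mm behind the grasp point. The pads swing forward as they close: fully open they stand 13 mm farther back than shut.
Start: joints at [1.108, 0.264, 1.604, -0, 1.274, -0.037], TCP at [0.279, 0.615, 0.231] pointing down, gripper open.
Joint ranges: [-2.63, 2.63], [-0.94, 2.18], [0.31, 2.57], [-1.31, 4.45], [0, 2.66], [-2.55, 2.55]. Speed limits (rad/s): [2.57, 2.57, 3.14, 3.14, 3.14, 3.14].

### API

Orientations are given as a rotation vector (axis times angle).
In Python, from workcell import bot, imaging gives the robot as it stands.
- The arm moves only by the tool step_arm, never from a script. Its argument "series" is a list of rows, each an object of numbers: "grip": the closure, from -1 (fully open) to 1 (shut); "x", "y", "z": the shift along the tool's x, y, z normalised to -1 to 1, where 1 is 500 mm; "ax", "ay", "az": the turn, a rotation vector about the tool's x, y, z normalised to -1 to 1, where 1 is 30 degrees. A call has 1 to 12 rows; each row is the pose to reach, as a shift and turn from the pose commanded when the call began, along the tool's axes at that moment; what a row does not reach only later rows make up. A row lasts 1/10 s, in which the tool goes at most 50 mm and 8.59 degrees, less where a joint would pass 70% of its speed; a pose out of reach is approached as far as the arm can. A call with a number of a shift or a turn outside -1 to 1 is refused whole. A call with a gripper value outside its range is refused whole. The fingers move at their own pace and stop on an object; "force" is the grip in N (left out, the last holds). Time passes only in rows, so rows that repeat a pose let the fingers close. It gives the time, the measured TCP pose, the force, the opening and the grip force at its end, in the units of the state.
- bot.read_state(): the state, without advancing time (a new reading comes with each control period).
- imaging.read_camera(name): name is "side" or "top" or "wrist"; returns a dict with "img" (480x640x3 uint8, red, green, blue), "fx", "fy", "cx", "cy" (pixels), "R" (3x3) and "t" (3): a world point X has camera coordinates R X + t. Camera axes: x right, y down, z forward; pixel columns grow to the right and rows downward; lengths in m; the calibration is good to about 2 mm. The wrist camera is an equidistant fisheye: a pixel r from the principal point sees the ray r / f radians off the axis. A picture is of the moment at which its call begins. There is no depth.
- bot.finish_job(): hands the job in; it is judged then, once.
The state is a dict: "time": time; "q": joint angles; "joint_vel": joint speeds; "joint_torque": joint torques, N m; "tool_pos": TCP position; "tcp_rot": TCP orientation; "wrist_force": force on the tool from outside, world axes, zero at the start; "torque": the same for the moment, N m; "width": opening from 0.0 (shut) to 1.0 (fully open); "grip_force": force on a finger pad.
Only numpy, scipy, OpenCV 4.12 (cv2) and the standard library are available. Lean on these libraries where they do the work, as an engineer would, in place of code of your own. Each camera call takes 0.05 s, during which the arm holds its last target. There are 200 camera calls.

### The job

Two washed jars are draining mouth-down on the slotted wooden rack. Push the blue drip tray along the shelf and in between the rack's two side boards until its far wall is fully home against the rack's back rail, then move clear. Only push the tray, never lift it, and leave the jars, the mug and the seamer where they stand.

Things in the scene. Friction and masses are not known exactly. Their poses are not given: they have to be found in the camera images.
- rack: Fixed wooden draining rack. Origin on the shelf under its middle; x points the way the tray goes in (roughly away from the robot), y along the rack. 120 mm deep (x -60 to 60), 238 wide, 53 high. Two side boards along x, 16 mm thick, 45 high, rounded noses, inner faces at y = -103 and +103. Back rail: near face at x = 50, z 5 to 45. Front open. Slats on top, z 45 to 53.
- tray: Blue enamel drip tray, loose, flat on the shelf before the rack, 0.35 kg. Open pan 140 mm along its x, 200 along its y, 30 high, walls 2.5 thick, corner radius 14. Origin: centre of its underside; x roughly as the rack's x (up to 0.3 rad off). 3 mm clearance each side in the rack. Fully home: x = -20, y = 0 in the rack's frame, near wall at x = -90, 30 mm proud of the rack's front.
- jar_a: Empty glass jar standing mouth-down on the rack's slats, loose, 72 mm diameter, 105 high; origin at the centre of its underside, 53 mm above the shelf. Its front is at least 20 mm behind the rack's front. Leave alone.
- jar_b: The second such jar on the rack, same size and origin. Leave alone.
- mug: Brown ceramic mug standing upright on the shelf at one side of the rack, loose, 82 mm diameter with a handle on its +y side, 95 mm high; origin at the centre of its underside. Leave alone.
- seamer: Steel hand seamer for jar lids, loose, standing at the other side of the rack, 0.75 kg: disc of 94 mm diameter, black palm knob on top (118 mm high), lever with black grip reaching 135 mm along its -x (away from the robot), roller arm 67 mm along its +x. Origin at the centre of its underside. Leave alone.
Mind the look-alikes: they are no part of the job. Of the things that look like the tray, the largest one is meant.

How it is judged:
By the outcome, as a careful person would: the job done as asked, in the order asked, and still so for the second after the job is handed in, with the robot touching nothing.
It also fails if it takes over 72 s, if anything falls off the work surface, if the arm or the gripper's body presses on something with over 40 N, if the wrist force passes 120 N, or if a joint passes its speed limit or range.

## Working session

There is one attempt and no reset: what is moved stays moved. The work goes in short steps, Python scripts to look and compute and a tool call to move; the robot and the scene stay as the last step left them, time stands still between calls to the robot, and variables do not carry over. Pictures are saved under pics/ and viewed, at most 10 in all, crops included, and the job is handed in when it is done.

Besides the shell and the picture viewer there is one more tool, called after ">>>" as name(argument=value, ...) on one line, values as JSON. step_arm: Moves the arm, as the interface text tells. Scaled input: -1 to 1 covers 500 mm each way for a shift and 30 degrees each way for a turn. Its arguments: {"type":"object","properties":{"series":{"type":"array","items":{"type":"object","properties":{"grip":{"type":"number"},"x":{"type":"number","minimum":-1,"maximum":1},"y":{"type":"number","minimum":-1,"maximum":1},"z":{"type":"number","minimum":-1,"maximum":1},"ax":{"type":"number","minimum":-1,"maximum":1},"ay":{"type":"number","minimum":-1,"maximum":1},"az":{"type":"number","minimum":-1,"maximum":1}}}},"force":{"type":"number"}},"required":["series"]}

```bash
mkdir -p pics
python3 - <<'E'
from workcell import bot, imaging
import cv2,pickle
d={}
for n in("top","side"):
    c=imaging.read_camera(n);d[n]=c;cv2.imwrite(f"pics/{n}0.png",c["img"][:,:,::-1])
    print(n,c["fx"],c["R"],c["t"])
pickle.dump(d,open("c0.pkl","wb"))
s=bot.read_state();print(s["time"],s["tool_pos"],s["tcp_rot"],s["wrist_force"])
E
```

```text
top 435.4462613665545 [[ 0.00365908 -0.99993559 -0.01074393]
 [-0.99704179 -0.0028232  -0.07680952]
 [ 0.07677424  0.01099319 -0.9969879 ]] [0.05808011 0.5538796  0.98574967]
side 608.0768690400936 [[ 0.99225966 -0.12366484 -0.01130378]
 [-0.1031086  -0.76973669 -0.6299794 ]
 [ 0.06920537  0.62626866 -0.77652957]] [-0.54278149  0.13457375  1.39485165]
0.1 [0.27849646 0.61414622 0.23006851] [-0.66367525 -3.0701701   0.00309003] [-0.28418732  0.83010751  0.18473612]
```

View pics/top0.png

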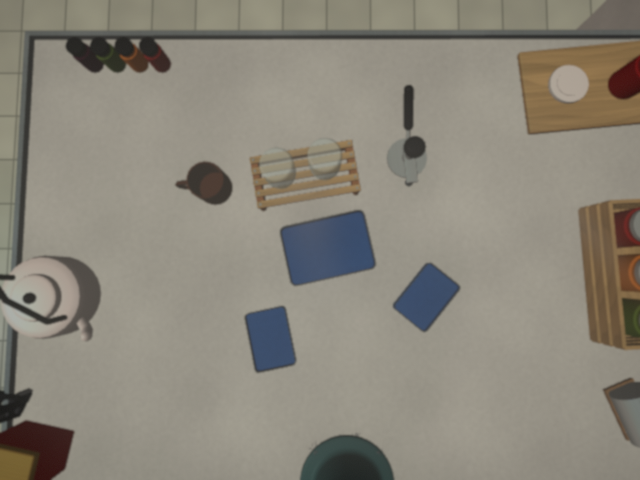

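View pics/side0.png

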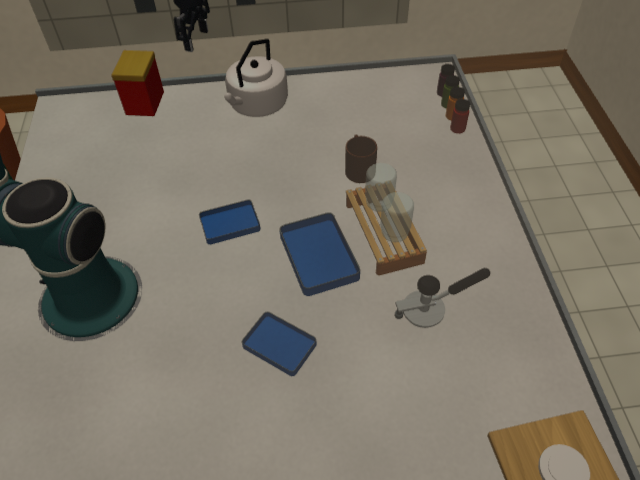

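Top view: the tray candidates are the blue pans at (328,248), (271,338) and (427,297). The first is the largest and lies before the rack at (305,173). The mug is at (208,182), the seamer at (408,155). I'll check this choice in a crop.

Run:
```python
import cv2
i=cv2.imread("pics/top0.png")[135:290,240:390]
cv2.imwrite("pics/topc.png",cv2.resize(i,None,fx=3.8,fy=3.8,interpolation=cv2.INTER_CUBIC))
i=cv2.imread("pics/side0.png")[155:305,270:440]
cv2.imwrite("pics/sidec.png",cv2.resize(i,None,fx=4,fy=4,interpolation=cv2.INTER_CUBIC))
```

```text
(no output)
```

View pics/topc.png

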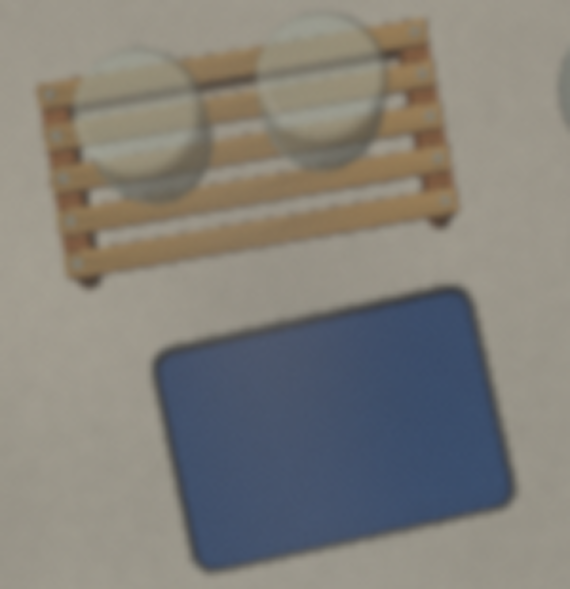

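View pics/sidec.png

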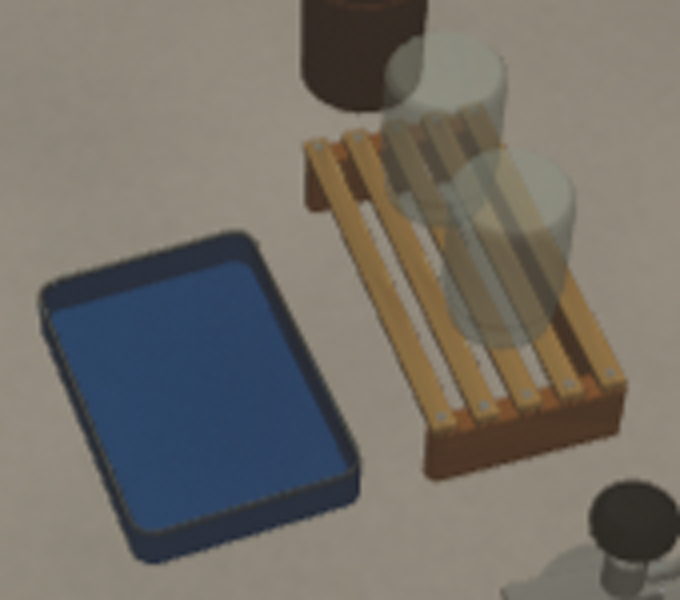

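The crops confirm the choice. The large tray's rim corners are near (156,350), (470,288), (514,500) and (197,572) in the top crop, about 30 mm short of the rack front. The rack's slat-top corners are near (38,88), (427,20), (459,209) and (70,279).

```bash
cat > h.py <<'E'
import numpy as np
from scipy.optimize import least_squares
def proj(c,X):
    p=np.asarray(X)@np.array(c["R"]).T+np.array(c["t"])
    return np.c_[c["fx"]*p[:,0]/p[:,2]+c["cx"],c["fy"]*p[:,1]/p[:,2]+c["cy"]]
def back(c,uv,z):
    R=np.array(c["R"]);o=-R.T@np.array(c["t"])
    d=np.c_[(np.atleast_2d(uv)-[c["cx"],c["cy"]])/[c["fx"],c["fy"]],np.ones(len(np.atleast_2d(uv)))]@R
    return o+d*((z-o[2])/d[:,2])[:,None]
def T(p,xy):
    c,s=np.cos(p[2]),np.sin(p[2]);return np.asarray(xy)@np.array([[c,s],[-s,c]])+p[:2]
def inv(p,xy):
    c,s=np.cos(p[2]),np.sin(p[2]);return (np.asarray(xy)-p[:2])@np.array([[c,-s],[s,c]])
E
python3 - <<'E'
from h import *
import pickle
d=pickle.load(open("c0.pkl","rb"));t,s=d["top"],d["side"]
tp=lambda L:np.array(L)/3.8+[240,135]
sp=lambda L:np.array(L)/4+[270,155]
# tray rim edge points: far(+x), left(+y), near(-x), right(-y)
E={"top":[tp([(180,348),(320,318),(450,289)]),tp([(158,380),(174,460),(190,545)]),tp([(220,571),(360,539),(490,508)]),tp([(474,310),(493,400),(513,480)])]}
def fit(cam,edges,z,hx,hy):
    W=[back(cam,e,z)[:,:2] for e in edges]
    def r(p):
        L=[inv(p,w) for w in W];return np.r_[L[0][:,0]-hx,L[1][:,1]-hy,L[2][:,0]+hx,L[3][:,1]+hy]
    q=least_squares(r,[.5,0,.1]);return q.x,r(q.x)*1e3
np.set_printoptions(precision=4,suppress=True)
tray,res=fit(t,E["top"],.03,.07,.1);print("tray top",tray,res)
ra,res=fit(t,[tp([(38,88),(427,20)]),tp([(38,88),(70,279)]),tp([(70,279),(459,209)]),tp([(427,20),(459,209)])],.053,.06,.119);print("rack top",ra,res)
# side
tr2,res=fit(s,[sp([(262,262),(310,360),(352,440)]),sp([(65,280),(140,256),(215,235)]),sp([(44,320),(85,415),(125,515)]),sp([(170,528),(250,503),(335,476)])],.03,.07,.1);print("tray side",tr2,res)
w=back(s,sp([(304,147),(435,432),(627,380)]),.053);print("rack side corners FL FR BR",w[:,:2], T(ra,[(-.06,.119),(-.06,-.119),(.06,-.119)]))
print("tray in rack (top)",inv(ra,tray[:2])*1e3,np.degrees(tray[2]-ra[2]))
print("tray in rack(side)",inv(ra,tr2[:2])*1e3,np.degrees(tr2[2]-ra[2]))
E
```

```text
tray top [0.5309 0.0423 0.2199] [-2.1057 -2.5515 -2.2852 -2.6665 -2.032  -0.7767  1.4209  2.0797  3.4419
  1.502   2.4706  1.5026]
rack top [0.697  0.0936 0.1776] [-1.5788 -1.7305 -1.0328 -1.2109  1.176   2.1334  0.2339  2.0099]
tray side [0.5308 0.0488 0.2339] [-0.2077 -1.0992 -0.2642 -2.6865 -0.8365 -1.2846  0.614   1.0821 -0.1251
  1.573   1.5091  1.7255]
rack side corners FL FR BR [[ 0.6191  0.2017]
 [ 0.6611 -0.0284]
 [ 0.7774 -0.0061]] [[ 0.6169  0.2002]
 [ 0.6589 -0.0341]
 [ 0.7771 -0.0129]]
tray in rack (top) [-172.5457  -21.2189] 2.424864015945019
tray in rack(side) [-171.4566  -14.8266] 3.2226792300947587
```

```bash
cat >> h.py <<'E'
from scipy.spatial.transform import Rotation as Ro
RACK=np.array([.697,.0965,.180])
def go(pose,target_rack,z,yawdeg):
    """tool-frame normalised shift/turn to rack-frame xy (m), z, tool-y at yawdeg from rack x"""
    p,rv=pose;R=Ro.from_rotvec(rv);w=np.r_[T(RACK,target_rack),z]
    y=np.radians(yawdeg)+RACK[2];c,s=np.cos(y),np.sin(y)
    G=Ro.from_matrix(np.array([[-s,c,0],[c,s,0],[0,0,-1]]).T) if False else Ro.from_matrix(np.array([[-s,c,0],[c,s,0],[0,0,-1]]))
    G=Ro.from_matrix(np.c_[[-s,c,0],[c,s,0],[0,0,-1]])
    print("world",w.round(4),"shift",(R.inv().apply(w-p)/.5).round(4),"turn",(np.degrees((R.inv()*G).as_rotvec())/30).round(4))
    return w,G.as_rotvec()
E
sed -i '/if False/d' h.py
python3 - <<'E'
from h import *
from workcell import bot
s=bot.read_state();p=(np.array(s["tool_pos"]),np.array(s["tcp_rot"]))
a=go(p,(-.172,-.165),.2,0)
go(a,(-.172,-.165),.002,0)
E
```

```text
world [ 0.5573 -0.0966  0.2   ] shift [-1.095  -1.0642  0.0622] turn [-3.600e-03  1.700e-03  1.843e+00]
world [ 0.5573 -0.0966  0.002 ] shift [ 0.    -0.     0.396] turn [ 0.  0. -0.]
```

>>> step_arm(series=[{"grip": -1, "x": -0.55, "y": -0.53, "z": 0.03, "az": 0.92}, {"grip": -1, "x": -0.55, "y": -0.53, "z": 0.03, "az": 0.92}, {"grip": -1, "x": -0.55, "y": -0.53, "z": 0.03, "az": 0.92}, {"grip": -1, "x": -0.55, "y": -0.53, "z": 0.03, "az": 0.92}, {"grip": -1, "x": -0.55, "y": -0.53, "z": 0.03, "az": 0.92}, {"grip": -1, "x": -0.55, "y": -0.53, "z": 0.03, "az": 0.92}, {"grip": -1, "x": -0.55, "y": -0.53, "z": 0.03, "az": 0.92}, {"grip": -1, "x": -0.55, "y": -0.53, "z": 0.03, "az": 0.92}, {"grip": -1, "x": -0.55, "y": -0.53, "z": 0.03, "az": 0.92}, {"grip": -1, "x": -0.55, "y": -0.53, "z": 0.03, "az": 0.92}])

```text
validation failed for argument at $.se...
```

Run:
```python
from h import *
from workcell import bot
s=bot.read_state();p=(np.array(s["tool_pos"]),np.array(s["tcp_rot"]))
print(p,s["q"])
a=go(p,(-.172,-.165),.2,0)
```

```text
(array([0.27849646, 0.61414622, 0.23006851]), array([-0.66367525, -3.0701701 ,  0.00309003])) [ 1.10812517e+00  2.64693950e-01  1.60525063e+00  5.19596915e-06
  1.27367985e+00 -3.68864193e-02]
world [ 0.5573 -0.0966  0.2   ] shift [-1.095  -1.0642  0.0622] turn [-3.600e-03  1.700e-03  1.843e+00]
```

>>> step_arm(series=[{"grip": -1.0, "x": -0.1, "y": -0.1, "z": 0.03, "ax": 0.0, "ay": 0.0, "az": 0.2}])

```text
time: 0.2
tool_pos: [0.2951, 0.573, 0.2215]
tcp_rot: [-0.821, -3.032, -0.007]
wrist_force: [0.6, 0.6, 0.7]
width: 1.0
grip_force: 0.0
```

Run:
```python
from h import *
from workcell import bot
s=bot.read_state();p=(np.array(s["tool_pos"]),np.array(s["tcp_rot"]))
a=go(p,(-.172,-.165),.2,0)
```

```text
world [ 0.5573 -0.0966  0.2   ] shift [-1.1284 -0.892   0.0371] turn [ 0.0062 -0.0068  1.6466]
```

>>> step_arm(series=[{"grip": -1.0, "x": -0.56, "y": -0.45, "z": 0.02, "ax": 0.0, "ay": 0.0, "az": 0.82}, {"grip": -1.0, "x": -0.56, "y": -0.45, "z": 0.02, "ax": 0.0, "ay": 0.0, "az": 0.82}, {"grip": -1.0, "x": -0.56, "y": -0.45, "z": 0.02, "ax": 0.0, "ay": 0.0, "az": 0.82}, {"grip": -1.0, "x": -0.56, "y": -0.45, "z": 0.02, "ax": 0.0, "ay": 0.0, "az": 0.82}, {"grip": -1.0, "x": -0.56, "y": -0.45, "z": 0.02, "ax": 0.0, "ay": 0.0, "az": 0.82}, {"grip": -1.0, "x": -0.56, "y": -0.45, "z": 0.02, "ax": 0.0, "ay": 0.0, "az": 0.82}, {"grip": -1.0, "x": -0.56, "y": -0.45, "z": 0.02, "ax": 0.0, "ay": 0.0, "az": 0.82}, {"grip": -1.0, "x": -0.56, "y": -0.45, "z": 0.02, "ax": 0.0, "ay": 0.0, "az": 0.82}, {"grip": -1.0, "x": -0.56, "y": -0.45, "z": 0.02, "ax": 0.0, "ay": 0.0, "az": 0.82}])

```text
time: 1.1
tool_pos: [0.4239, 0.2317, 0.2106]
tcp_rot: [-1.456, -2.783, 0.0]
wrist_force: [-0.3, 1.0, 0.9]
width: 1.003
grip_force: 0.0
```

Run:
```python
from h import *
from workcell import bot
s=bot.read_state();p=(np.array(s["tool_pos"]),np.array(s["tcp_rot"]))
print(p,s["q"]);a=go(p,(-.172,-.165),.15,0)
```

```text
(array([0.42390057, 0.23170459, 0.21058446]), array([-1.45554151e+00, -2.78347536e+00,  4.78615471e-04])) [ 4.48495003e-01 -8.94553501e-02  2.02535751e+00  2.51485419e-04
  1.20624569e+00 -1.58757275e-01]
world [ 0.5573 -0.0966  0.15  ] shift [-0.6916 -0.1554  0.121 ] turn [-1.100e-03 -4.000e-04  8.158e-01]
```

>>> step_arm(series=[{"grip": -1.0, "x": -0.69, "y": -0.155, "z": 0.02, "ax": 0.0, "ay": 0.0, "az": 0.816}, {"grip": -1.0, "x": -0.69, "y": -0.155, "z": 0.02, "ax": 0.0, "ay": 0.0, "az": 0.816}, {"grip": -1.0, "x": -0.69, "y": -0.155, "z": 0.02, "ax": 0.0, "ay": 0.0, "az": 0.816}, {"grip": -1.0, "x": -0.69, "y": -0.155, "z": 0.02, "ax": 0.0, "ay": 0.0, "az": 0.816}, {"grip": -1.0, "x": -0.69, "y": -0.155, "z": 0.02, "ax": 0.0, "ay": 0.0, "az": 0.816}, {"grip": -1.0, "x": -0.69, "y": -0.155, "z": 0.02, "ax": 0.0, "ay": 0.0, "az": 0.816}, {"grip": -1.0, "x": -0.69, "y": -0.155, "z": 0.02, "ax": 0.0, "ay": 0.0, "az": 0.816}, {"grip": -1.0, "x": -0.69, "y": -0.155, "z": 0.02, "ax": 0.0, "ay": 0.0, "az": 0.816}, {"grip": -1.0, "x": -0.69, "y": -0.155, "z": 0.12, "ax": 0.0, "ay": 0.0, "az": 0.816}, {"grip": -1.0, "x": -0.69, "y": -0.155, "z": 0.12, "ax": 0.0, "ay": 0.0, "az": 0.816}])

```text
time: 2.1
tool_pos: [0.5537, -0.0912, 0.1445]
tcp_rot: [-2.0, -2.408, 0.008]
wrist_force: [-1.1, 0.1, -1.1]
width: 0.998
grip_force: 0.0
```

Run:
```python
from h import *
from workcell import bot, imaging
import cv2
s=bot.read_state();p=(np.array(s["tool_pos"]),np.array(s["tcp_rot"]))
print(inv(RACK,p[0][:2]),p);a=go(p,(-.172,-.165),.002,0)
c=imaging.read_camera("wrist");cv2.imwrite("pics/w1.png",c["img"][:,:,::-1])
```

```text
[-0.17457719 -0.15898991] (array([ 0.55370723, -0.0911757 ,  0.14447896]), array([-2.0003033 , -2.40781387,  0.00763426]))
world [ 0.5573 -0.0966  0.002 ] shift [-0.0136  0.0082  0.2848] turn [-0.021  -0.0106  0.0083]
```

View pics/w1.png

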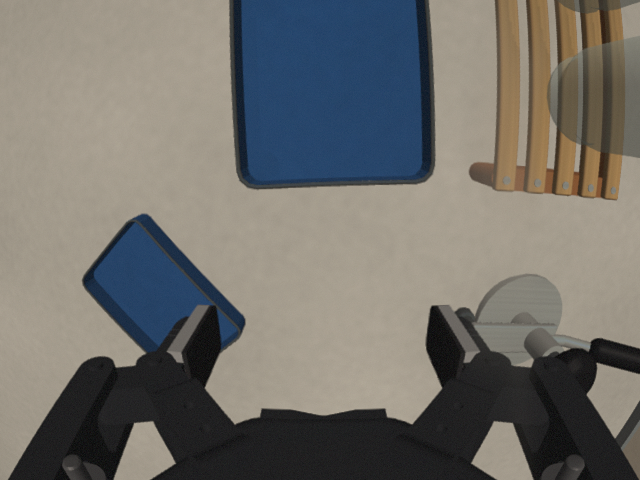

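The wrist view shows the tray's right end at row about 183 (cols 240–433), the rack's right side at rows 190–198 (cols 497–620), the seamer disc at (520,310) and the small tray at (165,285).

Run:
```python
from h import *
from workcell import imaging
import pickle
d=pickle.load(open("c0.pkl","rb"));t=d["top"]
np.set_printoptions(precision=1,suppress=True)
print("seamer arm/disc front/right tray corner",inv(RACK,back(t,[(410,186),(391,165),(430,263),(460,290)],.02)[:,:2])*1e3)
c=imaging.read_camera("wrist");pickle.dump(c,open("w1.pkl","wb"))
def wb(c,uv,z):
    R=np.array(c["R"]);o=-R.T@np.array(c["t"]);v=(np.array(uv,float)-[c["cx"],c["cy"]])/c["fx"]
    th=np.linalg.norm(v,axis=1);n=v/th[:,None]
    D=np.c_[n*np.sin(th)[:,None],np.cos(th)]@R
    return o+D*((z-o[2])/D[:,2])[:,None]
w=lambda uv,z:inv(RACK,wb(c,uv,z)[:,:2])*1e3
print("tray right edge",w([(260,188),(340,187),(415,183)],.03))
print("tray near/far edges",w([(236,150),(232,50),(433,150),(429,40)],.03))
print("rack right corners front, back z53",w([(496,190),(620,198)],.053),"nose",w([(470,172)],.045))
print("front slat edge",w([(496,170),(499,100),(496,20)],.053))
```

```text
seamer arm/disc front/right tray corner [[ -64.1 -238.1]
 [  -7.3 -203.9]
 [-248.3 -249. ]
 [-320.9 -304.4]]
tray right edge [[-219.5 -124.4]
 [-162.5 -123.6]
 [-108.5 -119.5]]
tray near/far edges [[-236.3  -96.7]
 [-239.   -23.9]
 [ -96.2  -95.1]
 [-100.3  -14.7]]
rack right corners front, back z53 [[ -54.7 -118.8]
 [  69.1 -117.5]] nose [[ -72.5 -108.2]]
front slat edge [[ -56.1 -104.9]
 [ -56.3  -56.5]
 [ -57.8    0.9]]
```

>>> step_arm(series=[{"grip": -1.0, "x": 0.0, "y": 0.0, "z": 0.1, "ax": 0.0, "ay": 0.0, "az": 0.0}, {"grip": -1.0, "x": 0.0, "y": 0.0, "z": 0.2, "ax": 0.0, "ay": 0.0, "az": 0.0}, {"grip": -1.0, "x": 0.0, "y": 0.0, "z": 0.25, "ax": 0.0, "ay": 0.0, "az": 0.0}, {"grip": -1.0, "x": 0.0, "y": 0.0, "z": 0.28, "ax": 0.0, "ay": 0.0, "az": 0.0}, {"grip": -1.0, "x": 0.0, "y": 0.0, "z": 0.295, "ax": 0.0, "ay": 0.0, "az": 0.0}, {"grip": -1.0, "x": 0.0, "y": 0.0, "z": 0.295, "ax": 0.0, "ay": 0.0, "az": 0.0}, {"grip": -1.0, "x": 0.0, "y": 0.0, "z": 0.295, "ax": 0.0, "ay": 0.0, "az": 0.0}])

```text
time: 2.9
tool_pos: [0.5602, -0.094, 0.0055]
tcp_rot: [2.006, 2.414, 0.003]
wrist_force: [-0.1, -0.5, -0.5]
width: 1.0
grip_force: 0.0
```

Run:
```python
from h import *
from workcell import bot, imaging
s=bot.read_state();p=(np.array(s["tool_pos"]),np.array(s["tcp_rot"]))
print(inv(RACK,p[0][:2]),p[0]);a=go(p,(-.172,-.111),.002,0)
```

```text
[-0.16870863 -0.16291692] [ 0.56018402 -0.09398862  0.0055194 ]
world [ 0.5477 -0.0435  0.002 ] shift [ 0.1039 -0.0062  0.0069] turn [0.0066 0.0026 0.0077]
```

>>> step_arm(series=[{"grip": -1.0, "x": 0.02, "y": 0.0, "z": 0.003, "ax": 0.0, "ay": 0.0, "az": 0.0}, {"grip": -1.0, "x": 0.04, "y": 0.0, "z": 0.003, "ax": 0.0, "ay": 0.0, "az": 0.0}, {"grip": -1.0, "x": 0.05, "y": 0.0, "z": 0.003, "ax": 0.0, "ay": 0.0, "az": 0.0}, {"grip": -1.0, "x": 0.06, "y": 0.0, "z": 0.003, "ax": 0.0, "ay": 0.0, "az": 0.0}, {"grip": -1.0, "x": 0.07, "y": 0.0, "z": 0.003, "ax": 0.0, "ay": 0.0, "az": 0.0}, {"grip": -1.0, "x": 0.08, "y": 0.0, "z": 0.003, "ax": 0.0, "ay": 0.0, "az": 0.0}, {"grip": -1.0, "x": 0.09, "y": 0.0, "z": 0.003, "ax": 0.0, "ay": 0.0, "az": 0.0}, {"grip": -1.0, "x": 0.096, "y": 0.0, "z": 0.003, "ax": 0.0, "ay": 0.0, "az": 0.0}, {"grip": -1.0, "x": 0.1, "y": 0.0, "z": 0.003, "ax": 0.0, "ay": 0.0, "az": 0.0}, {"grip": -1.0, "x": 0.1, "y": 0.0, "z": 0.003, "ax": 0.0, "ay": 0.0, "az": 0.0}, {"grip": -1.0, "x": 0.1, "y": 0.0, "z": 0.003, "ax": 0.0, "ay": 0.0, "az": 0.0}])

```text
time: 4.0
tool_pos: [0.5492, -0.0444, 0.0019]
tcp_rot: [2.009, 2.415, 0.001]
wrist_force: [0.8, -2.1, 1.1]
width: 1.0
grip_force: 0.8
```

```bash
cat >> h.py <<'E'
def wb(c,uv,z):
    R=np.array(c["R"]);o=-R.T@np.array(c["t"]);v=(np.array(uv,float)-[c["cx"],c["cy"]])/c["fx"]
    th=np.linalg.norm(v,axis=1);n=v/th[:,None]
    D=np.c_[n*np.sin(th)[:,None],np.cos(th)]@R
    return o+D*((z-o[2])/D[:,2])[:,None]
E
python3 - <<'E'
from h import *
from workcell import bot, imaging
import cv2,pickle
s=bot.read_state();p=(np.array(s["tool_pos"]),np.array(s["tcp_rot"]))
print(inv(RACK,p[0][:2]),p[0],s["wrist_force"],np.degrees(Ro.from_rotvec(p[1]).as_matrix()[:,1]@[0,0,1]), p[1])
c=imaging.read_camera("wrist");pickle.dump(c,open("w2.pkl","wb"));cv2.imwrite("pics/w2.png",c["img"][:,:,::-1])
E
```

```text
[-0.17060802 -0.11221336] [ 0.54923789 -0.04444429  0.0018939 ] [ 0.81165652 -2.12869087  1.05489558] 0.03177000866624079 [2.00862945e+00 2.41545335e+00 1.00881261e-03]
```

View pics/w2.png

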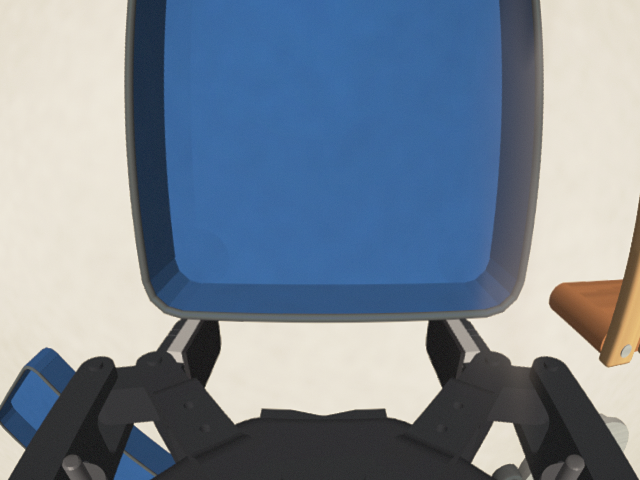

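The tray is flush on both fingers, with its rim bottom edge at row about 320 and sides at cols 126 and 542. The rack's right board is at (550–640, 285–365), with the slat's front-right corner at (603,362).

Run:
```python
from h import *
import pickle
np.set_printoptions(precision=1,suppress=True)
c=pickle.load(open("w2.pkl","rb"))
w=lambda uv,z:inv(RACK,wb(c,uv,z)[:,:2])*1e3
print("tray right",w([(190,318),(250,321),(330,322),(420,321),(480,316)],.03))
print("near",w([(140,250),(127,150),(127,20)],.03),"far",w([(531,230),(542,100),(540,10)],.03))
print("slat corner front right",w([(602,362)],.053),"slat front",w([(608,345),(636,250)],.053))
print("board inner top",w([(570,283),(615,281)],.045),"outer",w([(560,318)],.045))
```

```text
tray right [[-219.7 -102.7]
 [-196.8 -102.8]
 [-168.3 -102.7]
 [-135.7 -103. ]
 [-111.9 -102. ]]
near [[-235.9  -76.5]
 [-237.1  -41. ]
 [-237.2    4.7]] far [[-96.2 -68.4]
 [-96.1 -22.1]
 [-96.   11.2]]
slat corner front right [[ -62.3 -114.5]] slat front [[ -62.5 -106.7]
 [ -61.9  -68.7]]
board inner top [[-84.9 -83.2]
 [-60.9 -83.5]] outer [[-85.5 -96.9]]
```

Run:
```python
from h import *
import pickle,cv2
np.set_printoptions(precision=1,suppress=True)
c=pickle.load(open("w2.pkl","rb"))
print(c["fx"],"cam pos rack",inv(RACK,(-np.array(c["R"]).T@c["t"])[:2])*1e3,(-np.array(c["R"]).T@c["t"])[2])
w=lambda uv,z:inv(RACK,wb(c,uv,z)[:,:2])*1e3
print("board inner bottom",w([(570,283),(615,281)],.0))
cv2.imwrite("pics/w2c.png",cv2.resize(c["img"][240:400,500:640,::-1],None,fx=3.7,fy=3.7,interpolation=cv2.INTER_CUBIC))
```

```text
371.64829954431775 cam pos rack [-171.1  -38.1] 0.145156627195695
board inner bottom [[ -46.1 -103.5]
 [ -11.4 -104. ]]
```

View pics/w2c.png

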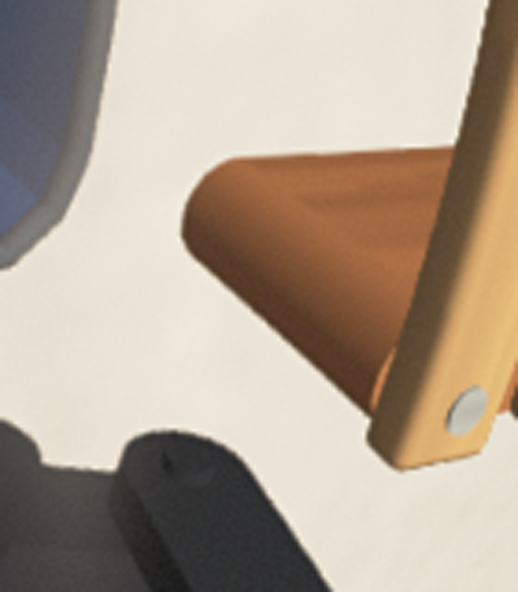

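>>> step_arm(series=[{"grip": -1.0, "x": 0.003, "y": 0.0, "z": 0.0, "ax": 0.0, "ay": 0.0, "az": 0.0}, {"grip": -1.0, "x": 0.005, "y": 0.0, "z": 0.0, "ax": 0.0, "ay": 0.0, "az": 0.0}, {"grip": -1.0, "x": 0.005, "y": 0.0, "z": 0.0, "ax": 0.0, "ay": 0.0, "az": 0.0}, {"grip": -1.0, "x": -0.02, "y": 0.0, "z": 0.0, "ax": 0.0, "ay": 0.0, "az": 0.0}, {"grip": -1.0, "x": -0.08, "y": 0.0, "z": 0.0, "ax": 0.0, "ay": 0.0, "az": 0.0}, {"grip": -1.0, "x": -0.08, "y": 0.0, "z": -0.1, "ax": 0.0, "ay": 0.0, "az": 0.0}, {"grip": -1.0, "x": -0.08, "y": 0.0, "z": -0.2, "ax": 0.0, "ay": 0.0, "az": 0.0}, {"grip": -1.0, "x": -0.08, "y": 0.0, "z": -0.3, "ax": 0.0, "ay": 0.0, "az": 0.0}, {"grip": -1.0, "x": -0.08, "y": 0.0, "z": -0.3, "ax": 0.0, "ay": 0.0, "az": 0.0}, {"grip": -1.0, "x": -0.08, "y": 0.0, "z": -0.3, "ax": 0.0, "ay": 0.0, "az": 0.0}])

```text
time: 5.05
tool_pos: [0.5573, -0.0846, 0.1537]
tcp_rot: [2.007, 2.414, 0.003]
wrist_force: [-0.1, -0.2, -0.4]
width: 1.0
grip_force: 0.0
```

Run:
```python
from h import *
from workcell import bot, imaging
s=bot.read_state();p=(np.array(s["tool_pos"]),np.array(s["tcp_rot"]))
print(inv(RACK,p[0][:2]),p[0],s["q"]);a=go(p,(-.290,0),.15,90);a=go(p,(-.290,0),.15,-90); print(a)
```

```text
[-0.16988762 -0.15313469] [ 0.55727277 -0.0845755   0.15365989] [-1.95014760e-01  1.14624172e-01  1.92897004e+00  3.77033880e-04
  1.09486205e+00 -3.78559316e-01]
world [0.4117 0.0446 0.15  ] shift [ 0.3071 -0.2392  0.0063] turn [ 0.0033  0.0058 -2.9936]
world [0.4117 0.0446 0.15  ] shift [ 0.3071 -0.2392  0.0063] turn [ 0.0058 -0.0033  3.0064]
(array([0.41168533, 0.04458142, 0.15      ]), array([3.12887779, 0.28236179, 0.        ]))
```

>>> step_arm(series=[{"grip": -1.0, "x": 0.306, "y": -0.21, "z": 0.0, "ax": 0.0, "ay": 0.0, "az": 1.0}, {"grip": -1.0, "x": 0.306, "y": -0.21, "z": 0.0, "ax": 0.0, "ay": 0.0, "az": 1.0}, {"grip": -1.0, "x": 0.306, "y": -0.21, "z": 0.0, "ax": 0.0, "ay": 0.0, "az": 1.0}, {"grip": -1.0, "x": 0.306, "y": -0.21, "z": 0.0, "ax": 0.0, "ay": 0.0, "az": 1.0}, {"grip": -1.0, "x": 0.306, "y": -0.21, "z": 0.0, "ax": 0.0, "ay": 0.0, "az": 1.0}])

```text
time: 5.55
tool_pos: [0.4194, 0.0492, 0.1485]
tcp_rot: [-2.559, -1.813, 0.01]
wrist_force: [-0.1, 0.7, -0.0]
width: 0.997
grip_force: 0.0
```

>>> step_arm(series=[{"grip": -1.0, "x": 0.0, "y": 0.0, "z": 0.0, "ax": 0.0, "ay": 0.0, "az": 1.0}, {"grip": -1.0, "x": 0.0, "y": 0.0, "z": 0.0, "ax": 0.0, "ay": 0.0, "az": 1.0}, {"grip": -1.0, "x": 0.0, "y": 0.0, "z": 0.0, "ax": 0.0, "ay": 0.0, "az": 1.0}, {"grip": -1.0, "x": 0.0, "y": 0.0, "z": 0.0, "ax": 0.0, "ay": 0.0, "az": 1.0}])

```text
time: 5.95
tool_pos: [0.4241, 0.0466, 0.1499]
tcp_rot: [-2.948, -1.082, 0.006]
wrist_force: [0.7, 0.1, 0.3]
width: 0.999
grip_force: 0.0
```

>>> step_arm(series=[{"grip": -1.0, "x": 0.0, "y": 0.0, "z": 0.0, "ax": 0.0, "ay": 0.0, "az": 1.0}, {"grip": -1.0, "x": 0.0, "y": 0.0, "z": 0.0, "ax": 0.0, "ay": 0.0, "az": 1.0}, {"grip": -1.0, "x": 0.0, "y": 0.0, "z": 0.0, "ax": 0.0, "ay": 0.0, "az": 1.0}, {"grip": -1.0, "x": 0.0, "y": 0.0, "z": 0.0, "ax": 0.0, "ay": 0.0, "az": 1.0}, {"grip": -1.0, "x": 0.0, "y": 0.0, "z": 0.0, "ax": 0.0, "ay": 0.0, "az": 1.0}, {"grip": -1.0, "x": 0.0, "y": 0.0, "z": 0.0, "ax": 0.0, "ay": 0.0, "az": 1.0}])

```text
time: 6.55
tool_pos: [0.4244, 0.0468, 0.1506]
tcp_rot: [-3.128, -0.291, 0.004]
wrist_force: [0.4, 0.3, -0.1]
width: 1.0
grip_force: 0.0
```

Run:
```python
from h import *
from workcell import bot, imaging
import cv2,pickle
s=bot.read_state();p=(np.array(s["tool_pos"]),np.array(s["tcp_rot"]))
print(s["time"],inv(RACK,p[0][:2]),p[0],s["q"]);a=go(p,(-.275,0),.002,-90)
c=imaging.read_camera("wrist");pickle.dump(c,open("w3.pkl","wb"));cv2.imwrite("pics/w3.png",c["img"][:,:,::-1])
```

```text
6.55 [-2.77051872e-01 -1.33187041e-04] [0.42444811 0.04676849 0.15057767] [ 5.14556927e-02 -1.48598246e-01  2.19378044e+00 -7.76447275e-05
  1.09912137e+00  1.43673045e+00]
world [0.4264 0.0473 0.002 ] shift [ 4.900e-03 -2.000e-04  2.971e-01] turn [-0.0005  0.0052  0.0106]
```

View pics/w3.png

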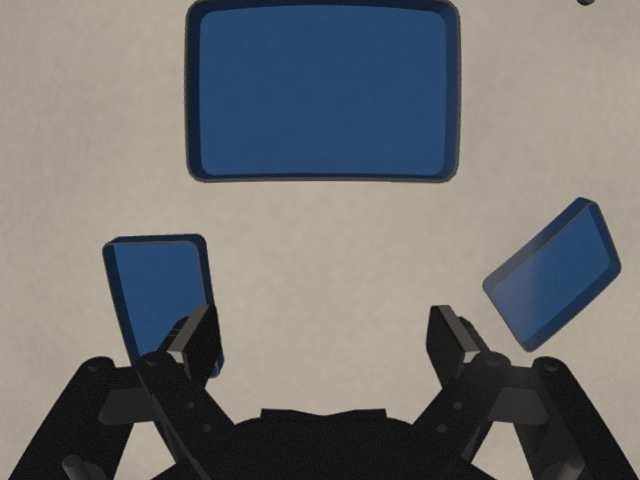

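The wrist view shows the tray square ahead (cols 186–460, near edge row 181). The left small tray's right edge at (206,238)–(223,370) is close to my left finger, so I'll check the clearance.

Run:
```python
from h import *
import pickle
np.set_printoptions(precision=1,suppress=True)
c=pickle.load(open("w3.pkl","rb"));t=pickle.load(open("c0.pkl","rb"))["top"]
w=lambda uv,z:inv(RACK,wb(c,uv,z)[:,:2])*1e3
print("small tray right side",w([(206,240),(223,370)],.025),"other",w([(485,287),(528,350)],.025))
print("small top",inv(RACK,back(t,[(283,306),(296,364)],.025)[:,:2])*1e3)
print("tray near",w([(210,181),(330,182),(440,180)],.03),"left",w([(186,50),(187,130)],.03),"right",w([(459,50),(458,140)],.03))
```

```text
small tray right side [[-283.5   90.3]
 [-407.1   89.3]] other [[-323.5 -138.4]
 [-393.2 -201.1]]
small top [[-285.5  100.3]
 [-418.5   93.3]]
tray near [[-236.7   82.2]
 [-238.3   -5.7]
 [-234.8  -86.8]] left [[-137.7   99.5]
 [-198.1   98.8]] right [[-136.5  -98.9]
 [-204.3  -99.3]]
```

>>> step_arm(series=[{"grip": -1.0, "x": 0.004, "y": 0.0, "z": 0.1, "ax": 0.0, "ay": 0.0, "az": 0.01}, {"grip": -1.0, "x": 0.004, "y": 0.0, "z": 0.2, "ax": 0.0, "ay": 0.0, "az": 0.01}, {"grip": -1.0, "x": 0.004, "y": 0.0, "z": 0.26, "ax": 0.0, "ay": 0.0, "az": 0.01}, {"grip": -1.0, "x": 0.004, "y": 0.0, "z": 0.29, "ax": 0.0, "ay": 0.0, "az": 0.01}, {"grip": -1.0, "x": 0.004, "y": 0.0, "z": 0.297, "ax": 0.0, "ay": 0.0, "az": 0.01}, {"grip": -1.0, "x": 0.004, "y": 0.0, "z": 0.297, "ax": 0.0, "ay": 0.0, "az": 0.01}, {"grip": -1.0, "x": 0.03, "y": 0.0, "z": 0.297, "ax": 0.0, "ay": 0.0, "az": 0.01}, {"grip": -1.0, "x": 0.05, "y": 0.0, "z": 0.297, "ax": 0.0, "ay": 0.0, "az": 0.01}, {"grip": -1.0, "x": 0.06, "y": 0.0, "z": 0.297, "ax": 0.0, "ay": 0.0, "az": 0.01}, {"grip": -1.0, "x": 0.07, "y": 0.0, "z": 0.297, "ax": 0.0, "ay": 0.0, "az": 0.01}, {"grip": -1.0, "x": 0.08, "y": 0.0, "z": 0.297, "ax": 0.0, "ay": 0.0, "az": 0.01}, {"grip": -1.0, "x": 0.09, "y": 0.0, "z": 0.297, "ax": 0.0, "ay": 0.0, "az": 0.01}])

```text
time: 7.8
tool_pos: [0.469, 0.0555, 0.0033]
tcp_rot: [3.129, 0.28, -0.002]
wrist_force: [-4.8, -1.5, 3.8]
width: 1.001
grip_force: 2.6
```

>>> step_arm(series=[{"grip": -1.0, "x": 0.01, "y": 0.0, "z": 0.0, "ax": 0.0, "ay": 0.0, "az": 0.0}, {"grip": -1.0, "x": 0.02, "y": 0.0, "z": 0.0, "ax": 0.0, "ay": 0.0, "az": 0.0}, {"grip": -1.0, "x": 0.03, "y": 0.0, "z": 0.0, "ax": 0.0, "ay": 0.0, "az": 0.0}, {"grip": -1.0, "x": 0.03, "y": 0.0, "z": 0.0, "ax": 0.0, "ay": 0.0, "az": 0.0}, {"grip": -1.0, "x": 0.03, "y": 0.0, "z": 0.0, "ax": 0.0, "ay": 0.0, "az": 0.0}])

```text
time: 8.3
tool_pos: [0.4854, 0.0583, 0.0036]
tcp_rot: [-3.129, -0.28, -0.004]
wrist_force: [0.4, -0.6, -0.1]
width: 1.001
grip_force: 0.0
```

Run:
```python
from h import *
from workcell import bot, imaging
import cv2,pickle
s=bot.read_state();p=(np.array(s["tool_pos"]),np.array(s["tcp_rot"]))
print(s["time"],inv(RACK,p[0][:2]),p[0],s["wrist_force"],s["torque"]);a=go(p,(-.1,0),.002,-90)
c=imaging.read_camera("wrist");pickle.dump(c,open("w4.pkl","wb"));cv2.imwrite("pics/w4.png",c["img"][:,:,::-1])
```

```text
8.3 [-0.21498238  0.00024408] [0.48544725 0.05825193 0.00364521] [ 0.42235812 -0.64004119 -0.06670009] [ 0.05793699 -0.0469948   0.03000995]
world [0.5986 0.0786 0.002 ] shift [2.3e-01 1.0e-04 3.8e-03] turn [ 0.0004 -0.0045 -0.003 ]
```

View pics/w4.png

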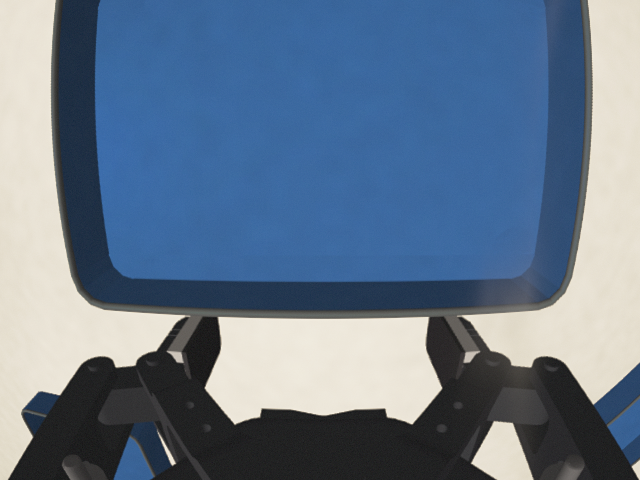

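The tray sits square on both fingers, cols 52–591, symmetric about col 321. I'll push it into the rack gently and watch the forces.

>>> step_arm(series=[{"grip": -1.0, "x": 0.008, "y": 0.0, "z": 0.0, "ax": 0.0, "ay": 0.0, "az": 0.0}, {"grip": -1.0, "x": 0.016, "y": 0.0, "z": 0.0, "ax": 0.0, "ay": 0.0, "az": 0.0}, {"grip": -1.0, "x": 0.024, "y": 0.0, "z": 0.0, "ax": 0.0, "ay": 0.0, "az": 0.0}, {"grip": -1.0, "x": 0.032, "y": 0.0, "z": 0.0, "ax": 0.0, "ay": 0.0, "az": 0.0}, {"grip": -1.0, "x": 0.04, "y": 0.0, "z": 0.0, "ax": 0.0, "ay": 0.0, "az": 0.0}])

```text
time: 8.85
tool_pos: [0.504, 0.0617, 0.0032]
tcp_rot: [-3.129, -0.28, -0.0]
wrist_force: [-1.7, -0.4, -0.1]
width: 0.999
grip_force: 0.9
```

>>> step_arm(series=[{"grip": -1.0, "x": 0.008, "y": 0.0, "z": 0.0, "ax": 0.0, "ay": 0.0, "az": 0.0}, {"grip": -1.0, "x": 0.016, "y": 0.0, "z": 0.0, "ax": 0.0, "ay": 0.0, "az": 0.0}, {"grip": -1.0, "x": 0.024, "y": 0.0, "z": 0.0, "ax": 0.0, "ay": 0.0, "az": 0.0}, {"grip": -1.0, "x": 0.032, "y": 0.0, "z": 0.0, "ax": 0.0, "ay": 0.0, "az": 0.0}])

```text
time: 9.25
tool_pos: [0.52, 0.0646, 0.0033]
tcp_rot: [3.129, 0.28, 0.0]
wrist_force: [-0.9, 0.3, -1.8]
width: 1.001
grip_force: 0.7
```

Run:
```python
from h import *
from workcell import bot, imaging
import pickle
s=bot.read_state();p=(np.array(s["tool_pos"]),np.array(s["tcp_rot"]))
print(s["time"],inv(RACK,p[0][:2]),p[0]);print(s["wrist_force"],s["torque"]);a=go(p,(-.1,0),.002,-90)
```

```text
9.25 [-0.17986877  0.00026072] [0.51999056 0.06455468 0.00330674]
[-0.87628315  0.32204682 -1.83488156] [0.03140035 0.25430247 0.00857253]
world [0.5986 0.0786 0.002 ] shift [0.1597 0.0003 0.0026] turn [ 0.0001 -0.0003 -0.003 ]
```

>>> step_arm(series=[{"grip": -1.0, "x": 0.01, "y": 0.0, "z": 0.0, "ax": 0.0, "ay": 0.0, "az": 0.0}, {"grip": -1.0, "x": 0.02, "y": 0.0, "z": 0.0, "ax": 0.0, "ay": 0.0, "az": 0.0}, {"grip": -1.0, "x": 0.03, "y": 0.0, "z": 0.0, "ax": 0.0, "ay": 0.0, "az": 0.0}, {"grip": -1.0, "x": 0.04, "y": 0.0, "z": 0.0, "ax": 0.0, "ay": 0.0, "az": 0.0}, {"grip": -1.0, "x": 0.05, "y": 0.0, "z": 0.0, "ax": 0.0, "ay": 0.0, "az": 0.0}, {"grip": -1.0, "x": 0.06, "y": 0.0, "z": 0.0, "ax": 0.0, "ay": 0.0, "az": 0.0}])

```text
time: 9.85
tool_pos: [0.5494, 0.0699, 0.0034]
tcp_rot: [3.129, 0.28, -0.0]
wrist_force: [-1.3, -0.6, -0.2]
width: 0.998
grip_force: 0.9
```

>>> step_arm(series=[{"grip": -1.0, "x": 0.01, "y": 0.0, "z": 0.0, "ax": 0.0, "ay": 0.0, "az": 0.0}, {"grip": -1.0, "x": 0.02, "y": 0.0, "z": 0.0, "ax": 0.0, "ay": 0.0, "az": 0.0}, {"grip": -1.0, "x": 0.03, "y": 0.0, "z": 0.0, "ax": 0.0, "ay": 0.0, "az": 0.0}, {"grip": -1.0, "x": 0.04, "y": 0.0, "z": 0.0, "ax": 0.0, "ay": 0.0, "az": 0.0}, {"grip": -1.0, "x": 0.05, "y": 0.0, "z": 0.0, "ax": 0.0, "ay": 0.0, "az": 0.0}])

```text
time: 10.35
tool_pos: [0.574, 0.0743, 0.0034]
tcp_rot: [3.129, 0.28, -0.0]
wrist_force: [-1.7, -0.5, 0.2]
width: 1.0
grip_force: 1.1
```

Run:
```python
from h import *
from workcell import bot, imaging
import pickle
s=bot.read_state();p=(np.array(s["tool_pos"]),np.array(s["tcp_rot"]))
print(s["time"],inv(RACK,p[0][:2]),p[0]);print(s["wrist_force"],s["torque"]);a=go(p,(-.1,0),.002,-90)
```

```text
10.35 [-0.12496091  0.00018952] [0.57402407 0.07431476 0.00342677]
[-1.72105424 -0.47708377  0.22926388] [-0.00183948  0.33742241  0.00439907]
world [0.5986 0.0786 0.002 ] shift [0.0499 0.0003 0.0028] turn [ 0.      0.0002 -0.0031]
```

>>> step_arm(series=[{"grip": -1.0, "x": 0.008, "y": 0.0, "z": 0.0, "ax": 0.0, "ay": 0.0, "az": 0.0}, {"grip": -1.0, "x": 0.016, "y": 0.0, "z": 0.0, "ax": 0.0, "ay": 0.0, "az": 0.0}, {"grip": -1.0, "x": 0.024, "y": 0.0, "z": 0.0, "ax": 0.0, "ay": 0.0, "az": 0.0}, {"grip": -1.0, "x": 0.03, "y": 0.0, "z": 0.0, "ax": 0.0, "ay": 0.0, "az": 0.0}, {"grip": -1.0, "x": 0.034, "y": 0.0, "z": 0.0, "ax": 0.0, "ay": 0.0, "az": 0.0}, {"grip": -1.0, "x": 0.038, "y": 0.0, "z": 0.0, "ax": 0.0, "ay": 0.0, "az": 0.0}])

```text
time: 10.95
tool_pos: [0.5922, 0.0776, 0.0034]
tcp_rot: [3.129, 0.28, -0.001]
wrist_force: [-3.0, -0.5, 2.6]
width: 1.001
grip_force: 1.8
```

>>> step_arm(series=[{"grip": -1.0, "x": 0.003, "y": 0.0, "z": 0.0, "ax": 0.0, "ay": 0.0, "az": 0.0}, {"grip": -1.0, "x": 0.006, "y": 0.0, "z": 0.0, "ax": 0.0, "ay": 0.0, "az": 0.0}])

```text
time: 11.15
tool_pos: [0.5952, 0.0781, 0.0034]
tcp_rot: [3.129, 0.28, -0.0]
wrist_force: [-2.9, -0.5, 2.1]
width: 1.0
grip_force: 1.7
```

>>> step_arm(series=[{"grip": -1.0, "x": 0.003, "y": 0.0, "z": 0.0, "ax": 0.0, "ay": 0.0, "az": 0.0}, {"grip": -1.0, "x": 0.006, "y": 0.0, "z": 0.0, "ax": 0.0, "ay": 0.0, "az": 0.0}])

```text
time: 11.35
tool_pos: [0.5983, 0.0787, 0.0034]
tcp_rot: [3.129, 0.28, -0.0]
wrist_force: [-4.2, -1.2, 2.4]
width: 0.998
grip_force: 1.7
```

>>> step_arm(series=[{"grip": -1.0, "x": 0.003, "y": 0.0, "z": 0.0, "ax": 0.0, "ay": 0.0, "az": 0.0}, {"grip": -1.0, "x": 0.004, "y": 0.0, "z": 0.0, "ax": 0.0, "ay": 0.0, "az": 0.0}])

```text
time: 11.55
tool_pos: [0.5988, 0.0788, 0.0034]
tcp_rot: [3.129, 0.28, -0.005]
wrist_force: [-8.4, -1.5, 7.3]
width: 1.005
grip_force: 4.4
```

>>> step_arm(series=[{"grip": -1.0, "x": 0.003, "y": 0.0, "z": 0.0, "ax": 0.0, "ay": 0.0, "az": 0.0}, {"grip": -1.0, "x": 0.004, "y": 0.0, "z": 0.0, "ax": 0.0, "ay": 0.0, "az": 0.0}])

```text
time: 11.75
tool_pos: [0.5988, 0.0789, 0.0032]
tcp_rot: [3.129, 0.28, -0.012]
wrist_force: [-12.4, -2.8, 11.7]
width: 1.001
grip_force: 6.8
```

Run:
```python
from workcell import bot
s=bot.read_state();print(s["wrist_force"],s["torque"],s["tool_pos"],s["q"])
```

```text
[-12.42708611  -2.80988047  11.70558532] [-0.46821736  1.84555675 -0.18982271] [0.59884373 0.07885302 0.00319712] [ 8.99102148e-02  3.69422786e-01  1.93077042e+00 -5.17876886e-04
  8.48816685e-01  1.48281364e+00]
```

>>> step_arm(series=[{"grip": -1.0, "x": 0.003, "y": 0.0, "z": 0.0, "ax": 0.0, "ay": 0.0, "az": 0.0}, {"grip": -1.0, "x": 0.004, "y": 0.0, "z": 0.0, "ax": 0.0, "ay": 0.0, "az": 0.0}, {"grip": -1.0, "x": 0.004, "y": 0.0, "z": 0.0, "ax": 0.0, "ay": 0.0, "az": 0.0}])

```text
time: 12.05
tool_pos: [0.5988, 0.0789, 0.0031]
tcp_rot: [3.128, 0.279, -0.018]
wrist_force: [-16.7, -3.1, 14.8]
width: 1.002
grip_force: 9.0
```

>>> step_arm(series=[{"grip": -1.0, "x": -0.01, "y": 0.0, "z": 0.0, "ax": 0.0, "ay": 0.0, "az": 0.0}, {"grip": -1.0, "x": -0.03, "y": 0.0, "z": 0.0, "ax": 0.0, "ay": 0.0, "az": 0.0}, {"grip": -1.0, "x": -0.1, "y": 0.0, "z": 0.0, "ax": 0.0, "ay": 0.0, "az": 0.0}, {"grip": -1.0, "x": -0.1, "y": 0.0, "z": -0.1, "ax": 0.0, "ay": 0.0, "az": 0.0}, {"grip": -1.0, "x": -0.12, "y": 0.0, "z": -0.2, "ax": 0.0, "ay": 0.0, "az": 0.0}, {"grip": -1.0, "x": -0.12, "y": 0.0, "z": -0.3, "ax": 0.0, "ay": 0.0, "az": 0.0}, {"grip": -1.0, "x": -0.12, "y": 0.0, "z": -0.38, "ax": 0.0, "ay": 0.0, "az": 0.0}, {"grip": -1.0, "x": -0.12, "y": 0.0, "z": -0.38, "ax": 0.0, "ay": 0.0, "az": 0.0}, {"grip": -1.0, "x": -0.12, "y": 0.0, "z": -0.38, "ax": 0.0, "ay": 0.0, "az": 0.0}])

```text
time: 12.95
tool_pos: [0.5468, 0.0693, 0.1955]
tcp_rot: [3.129, 0.28, 0.009]
wrist_force: [-0.5, 0.1, -0.5]
width: 1.002
grip_force: 0.0
```

Run:
```python
from workcell import bot,imaging
import cv2,pickle,numpy as np
s=bot.read_state();print(s["time"],s["tool_pos"])
c=imaging.read_camera("wrist");pickle.dump(c,open("w5.pkl","wb"))
d=imaging.read_camera("side");pickle.dump(d,open("s5.pkl","wb"))
a=c["img"][:300,:,::-1];a=cv2.resize(a,(800,375))
b=cv2.resize(d["img"][150:285,330:450,::-1],None,fx=1.65,fy=1.65)
o=np.zeros((600,800,3),np.uint8);o[:375]=a;o[375:375+b.shape[0],:b.shape[1]]=b
b=cv2.resize(d["img"][130:340,320:500,::-1],None,fx=1.05,fy=1.05);o[377:377+b.shape[0],300:300+b.shape[1]]=b[:223]
cv2.imwrite("pics/end.png",o)
```

```text
12.95 [0.54676825 0.0692772  0.19551457]
```

View pics/end.png

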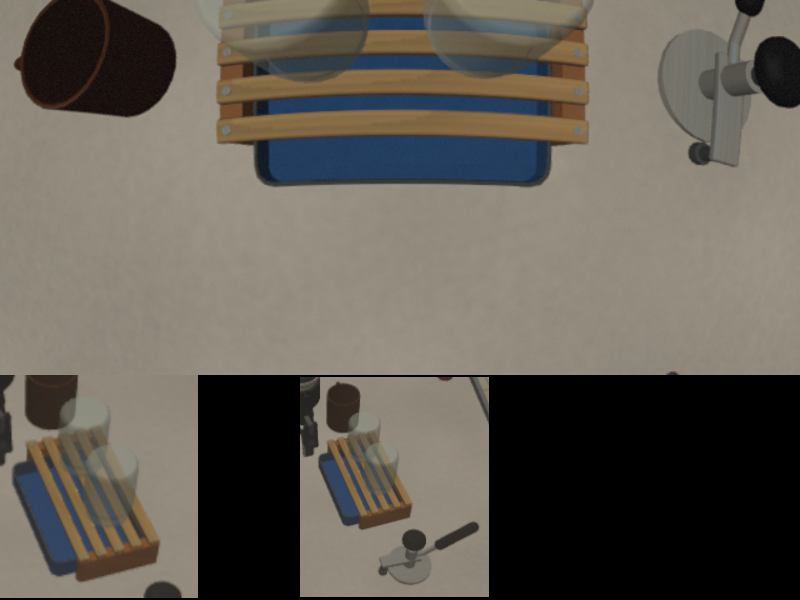

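The tray is in square (near rim at row 184 of the picture, slat front edge at row 143), with the jars, mug and seamer undisturbed. I'll check the near-wall protrusion at both ends.

Run:
```python
from h import *
import pickle
np.set_printoptions(precision=1,suppress=True)
c=pickle.load(open("w5.pkl","rb"))
w=lambda uv,z:inv(RACK,wb(c,np.array(uv)/1.25,z)[:,:2])*1e3
print("tray near",w([(285,186),(400,188),(520,185)],.03))
print("slat front top",w([(220,142),(400,133),(585,143)],.053))
print("tray sides",w([(256,160),(550,160)],.03),"slat ends",w([(218,130),(588,130)],.053))
```

```text
tray near [[-89.2  78.9]
 [-92.3   1.5]
 [-88.7 -79.2]]
slat front top [[ -57.4  116. ]
 [ -57.3    1.3]
 [ -58.4 -116.3]]
tray sides [[ -70.3   99. ]
 [ -70.5 -100. ]] slat ends [[ -49.5  117.2]
 [ -49.7 -118.2]]
```

Near wall at about -90 on both ends (about 31 mm proud), square and centred, which matches fully home. Handing in.

```bash
python3 -c "
from workcell import bot
print(bot.finish_job())"
```

```text
the job is handed in; nothing more can be done
None
```

The blue tray is home against the back rail, square and about 31 mm proud of the rack's front; the arm is clear, the jars, mug and seamer look undisturbed, and the job is handed in.

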